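# Isolate the strainer block and pull its strainers for washing

### The arm

A 6-joint arm with a two-finger parallel gripper is mounted at the origin on the work surface. World frame = base frame: x ahead of the robot, y to its left, z up, the work surface at z = 0. Lengths are in m, angles in rad, forces in N, time in s.
With the tool pointing down it reaches from about 0.25 to 0.725 m from the base axis. Payload 9.7 kg.
Tool frame: the origin (TCP) lies at the very end of the fingers, on their centre line; the grasp point (between the pads) lies 19 mm behind it; z points along the fingers, y is the direction in which the jaws open and shut (so a half turn about z gives the same grasp; the last joint's range is limited). The gripper opens to 85 mm and grips with 20 to 120 N. Pads are 22 mm wide; open, the fingers measure 114 mm over their backs; the gripper's body (76 mm by 85 mm) begins 54 mm behind the grasp point. The pads swing forward as they close: fully open they stand 13 mm farther back than shut.
Start: joints at [-1.162, 0.087, 0.176, 1.66, 0, 1.571], TCP at [0.219, -0.505, 0.231] pointing down, gripper open.
Joint ranges: [-3.13, 3.13], [-0.85, 1.81], [-1.15, 1.24], [-2.2, 2.28], [-1.44, 1.52], [-3.14, 3.14]. Speed limits (rad/s): [2.22, 2.22, 2.57, 3.14, 3.14, 3.14].

### API

Orientations are given as a unit quaternion [w, x, y, z].
In Python, from rig import get_obs, optics, job gives the robot as it stands.
- The arm moves only by the shell command python3 -m inch 'ROWS' [FORCE]. ROWS is a JSON object of lists of equal length, an entry for each row: "xyz": the shift along the tool's x, y, z in mm, a list of three; "angular": the turn, a rotation vector about the tool's x, y, z in rad, a list of three; "grip": the finger opening in mm, from 0 to 85.4. In form: {"xyz": [[tx, ty, tz], ...], "angular": [[rx, ry, rz], ...], "grip": [grip, ...]}. A call has 1 to 12 rows; each row is the pose to reach, as a shift and turn from the pose commanded when the call began, along the tool's axes at that moment; what a row does not reach only later rows make up. A row lasts 1/8 s, in which the tool goes at most 62.5 mm and 10.7 degrees, less where a joint would pass 70% of its speed; a pose out of reach is approached as far as the arm can. A call with a gripper value outside its range is refused whole. The fingers move at their own pace and stop on an object; FORCE is the grip in N (left out, the last holds). Time passes only in rows, so rows that repeat a pose let the fingers close. It gives the time, the measured TCP pose, the force and the opening at its end, in the units of the state.
- get_obs(): the state, without advancing time (a new reading comes with each control period).
- optics.grab_frame(name): name is "side" or "top"; returns a dict with "color" (384x512x3 uint8, red, green, blue), "fx", "fy", "cx", "cy" (pixels), "rvec" (rotation vector, rad) and "tvec" (3), from world to camera coordinates, as OpenCV has them. Camera axes: x right, y down, z forward; pixel columns grow to the right and rows downward; lengths in m; the calibration is good to about 2 mm. A picture is of the moment at which its call begins. There is no depth.
- job.sign_off(): hands the job in, once; it reports no verdict.
Trained networks look in a picture, given as the dict that the camera call returned (one of the last four; its "shot" number tells which), for a name from the list of things; names that differ only in an ending like _2 or _b are one class to them, and where a whole thing is asked for, a point or a joint stands for the part that bears it (a point fixed in the world has none). Each returns a list of dicts, best first, with "conf" (0 to 1); they miss things now and then, are a little off and sometimes report something else, mostly with a low value. They report only what shows in the picture. A call takes as long as a camera call. They do not tell look-alikes from the thing itself.
- optics.silhouettes(target, picture): "pixels" (384x512 bool, what is visible of it) and "location" ([column, row] in pixels, amid what is visible of it).
The state is a dict: "t": time; "joint_pos": joint angles; "joint_vel": joint speeds; "effort": joint torques, N m; "ee_pos": TCP position; "tcp_rot": TCP orientation; "force": force on the tool from outside, world axes, zero at the start; "wrist_torque": the same for the moment, N m; "opening": opening from 0.0 (shut) to 1.0 (fully open).
Only numpy, scipy, OpenCV 4.12 (cv2) and the standard library are available. Lean on these libraries where they do the work, as an engineer would, in place of code of your own. Each camera call takes 0.05 s, during which the arm holds its last target. There are 200 camera calls.

### The job

The strainers of the lubricant pump go off for washing: first shut off the strainer block by turning the inner knob of both its end valves clockwise fully home, without disturbing the pressure rings around those knobs. Then turn every strainer that is in the block anticlockwise to its stop and lift it out without forcing it, and put them all, with the one already standing on the slab, into the tin box, which is to stay upright and be left with its sliding lid fully shut. Leave the bottle, mallet and scoop alone.

Things in the scene. Friction and masses are not known exactly. Their poses are not given: they have to be found in the camera images.
- unit: Pump unit, fixed to the slab: steel base plate with a strainer block and, beyond the block's -y end, a steel hand pump with lever (150 mm high). Origin on the slab under the block's middle; x across the block, y along it, z up. Block 90 mm (x) by 446 mm (y), top face 95 mm up; three ports at y = -84, 0, +84 mm; at each end a valve with two concentric knobs, a at y = -178 mm, b at +178 mm.
- port1 (a point): Mouth of the port at y = -84 mm, in the block's top face, 95 mm above the slab: round hole 38 mm across with a slot 17 mm wide and 55 mm long, along the unit's x, that lets the strainer's ears through. An empty port stays empty.
- port2 (a point): Mouth of the port at y = 0, like port1. A strainer in a port has its lower end 45 mm above the slab and its flange on the top face. Its yaw in the unit's frame starts at -1.4 to -1.0 rad (locked); turned anticlockwise (seen from above) to 0, wing straight across the block, it is free; a stop blocks it 0.05 rad past 0.
- port3 (a point): Mouth of the port at y = +84 mm, like port1. Out of any port a strainer lifts straight up by 50 mm, when turned to within about 0.05 rad of free; its tube has 2 mm of play all round, its ears about 3.5 mm.
- valve_a (a joint): Inner knob (shut-off) of valve a, rad: 0 = fully home (shut, at its stop), 1.57 = fully open; the angle grows anticlockwise seen from above, so it is shut by turning clockwise. Starts at 1.0 to 1.4. Turns stiffly (0.08 N m) and stays where left.
- valve_a_grip (a point): Point on the axis of valve a, 149 mm above the slab, for gripping its inner knob: a steel bar grip 44 mm long, 12 mm thick, from 124 to 161 mm above the slab. The bar lies across the block (along the unit's x) at joint value 0 and turns with the joint. The outer ring's top is at 123 mm.
- ring_a_mark (a point): White mark on the top rim of the outer ring knob (pressure setting) of valve a: black knurled ring 68 mm across, 101 to 123 mm above the slab, turning freely (0.03 N m) about the same axis. The mark is 34 mm from the axis; it shows the setting that must be left alone.
- valve_b (a joint): Inner knob (shut-off) of valve b, rad: 0 = fully home (shut, at its stop), 1.57 = fully open; the angle grows anticlockwise seen from above, so it is shut by turning clockwise. Starts at 1.0 to 1.4. Turns stiffly (0.08 N m) and stays where left.
- valve_b_grip (a point): Point on the axis of valve b, 149 mm above the slab, for gripping its inner knob: a steel bar grip 44 mm long, 12 mm thick, from 124 to 161 mm above the slab. The bar lies across the block (along the unit's x) at joint value 0 and turns with the joint. The outer ring's top is at 123 mm.
- ring_b_mark (a point): White mark on the top rim of the outer ring knob (pressure setting) of valve b: black knurled ring 68 mm across, 101 to 123 mm above the slab, turning freely (0.03 N m) about the same axis. The mark is 34 mm from the axis; it shows the setting that must be left alone.
- strainer1: Bayonet strainer, steel, 88 mm tall, 0.13 to 0.24 kg, z up its axis from its origin at the centre of its lower end. Tube 34 mm across, z 0 to 50 mm, with two ears 10 mm wide reaching 23.5 mm out along +x and -x, z 36 to 42; flange 58 mm across, z 50 to 56; flat wing grip on top, 68 mm along x, 12 mm thick, z 56 to 88. Starts in port1 or is absent.
- strainer1_mid (a point): Point on the axis of strainer1, 44 mm above its lower end.
- strainer2: A strainer of the same shape as strainer1. Starts in port2 or is absent.
- strainer2_mid (a point): Point on the axis of strainer2, 44 mm above its lower end.
- strainer3: A strainer of the same shape as strainer1. Starts in port3 or is absent.
- strainer3_mid (a point): Point on the axis of strainer3, 44 mm above its lower end.
- strainer4: A strainer of the same shape as strainer1. It is already out of the block and starts standing on its lower end on the slab in front of the block.
- strainer4_mid (a point): Point on the axis of strainer4, 44 mm above its lower end.
- tin: Loose tin box, 215 mm (x) by 185 mm (y) by 114 mm high, 1.05 kg with its lid. Origin at the centre of its underside, z up. Walls 2.5 mm, floor 3 mm thick; inside 210 x 180 mm and 105 mm deep under the lid. The end wall at +x stands 107 mm high, the other walls 114 mm; the lid slides out over it, towards the tin's +x.
- lid (a joint): Travel of the sliding lid along the tin's +x, m: 0 = fully shut, 0.20 = fully open. Starts at 0 to 0.02. Rubs with about 1 N and stays where left. At 0.20 the lid still covers the inside beyond x = +94 mm, its underside 108 mm above the slab.
- lid_tab (a point): Middle of the lid's upright pull tab, which moves with the lid: 60 mm long along the tin's y, 12 mm thick along x, 111 to 139 mm above the slab; 65 mm towards -x from the tin's centre when shut.
- bottle: Bystander: black plastic lubricant bottle with twist cap, 68 mm across, 160 mm tall, upright; origin at its base.
- mallet: Bystander: wooden mallet lying on the slab, head 66 x 120 x 60 mm, handle 190 mm along its -x; origin under the head.
- scoop: Bystander: yellow plastic scoop lying on the slab, pan 110 x 80 mm, 56 mm high, handle 100 mm along its -x; origin under the pan.
Not all that is in view belongs to the job. What is shaped like the strainer3 but blue is not meant.

How it is judged:
On the way, in this order (a step that is already met when the one before it is completed fails the run):
1. the inner knobs of both valves are fully home (value of joint each of valve_a, valve_b below 0.12 rad), for 0.2 s.
2. every strainer is in the tin (x of strainer1_mid in the frame of tin between -0.105 and 0.105 m and y of strainer1_mid in the frame of tin between -0.09 and 0.09 m and z of strainer1_mid in the frame of tin between 0 and 0.09 m and x of strainer2_mid in the frame of tin between -0.105 and 0.105 m and y of strainer2_mid in the frame of tin between -0.09 and 0.09 m and z of strainer2_mid in the frame of tin between 0 and 0.09 m and x of strainer3_mid in the frame of tin between -0.105 and 0.105 m and y of strainer3_mid in the frame of tin between -0.09 and 0.09 m and z of strainer3_mid in the frame of tin between 0 and 0.09 m and x of strainer4_mid in the frame of tin between -0.105 and 0.105 m and y of strainer4_mid in the frame of tin between -0.09 and 0.09 m and z of strainer4_mid in the frame of tin between 0 and 0.09 m), for 0.2 s.
At the end, for the whole second after the job is handed in: Both inner knobs within 0.12 rad of fully home, the rings' marks not moved over 5 mm; every strainer present at rest inside the tin (middle point between its walls, under 90 mm above its underside); the tin upright within 0.1 rad, its lid shut to 6 mm (all of step 1 and all of step 2 and value of joint lid below 0.006 m and angle between tin's own z axis and vertical below 0.1 rad and linear speed of tin below 0.02 m/s and linear speed of each of strainer1, strainer2, strainer3, strainer4 below 0.03 m/s); the robot touches nothing.
It fails at once if an outer ring is turned (its mark moves more than 5 mm) (distance of any of ring_a_mark, ring_b_mark from where it was at the start of the episode above 0.005 m).
It fails at once if a strainer is lifted from its port while a valve is still open (value of joint any of valve_a, valve_b above 0.2 rad and height (world z) of any of strainer1, strainer2, strainer3 above 0.065 m).
It fails at once if a strainer is forced up out of its port without being turned free ((z of strainer1 in the frame of unit between 0.05 and 0.0585 m and horizontal distance between strainer1 and port1 below 0.006 m and angle between the x axis of strainer1 and the x axis of unit, either way round above 0.35 rad) or (z of strainer2 in the frame of unit between 0.05 and 0.0585 m and horizontal distance between strainer2 and port2 below 0.006 m and angle between the x axis of strainer2 and the x axis of unit, either way round above 0.35 rad) or (z of strainer3 in the frame of unit between 0.05 and 0.0585 m and horizontal distance between strainer3 and port3 below 0.006 m and angle between the x axis of strainer3 and the x axis of unit, either way round above 0.35 rad)).
It fails at once if the bottle, mallet or scoop is pushed more than 40 mm (distance of any of bottle, mallet, scoop from where it was at the start of the episode above 0.04 m).
Of strainer1, strainer2, strainer3 only 1 to 3 are there at a start; the rules pass over those that are not, and their reading is None.
At some moment in a run one of tin may be knocked a few centimetres aside while the robot is not near it.
Once in a run the grip may slacken for a moment while it holds something.
It also fails if it takes over 210 s, if anything falls off the work surface, if the arm or the gripper's body presses on something with over 40 N, if the wrist force passes 120 N, or if a joint passes its speed limit or range.

## Working session

There is one attempt and no reset: what is moved stays moved. The work goes in short steps, Python scripts to look and compute and a shell command to move; the robot and the scene stay as the last step left them, time stands still between calls to the robot, and variables do not carry over. Pictures are saved under pics/ and viewed, about 12 in all and at most 16, crops included, and the job is handed in when it is done.

```bash
ls; mkdir -p pics; python3 - <<'E'
from rig import get_obs, optics, job
import cv2
print(get_obs())
for n in("top","side"):
    f=optics.grab_frame(n); cv2.imwrite(f"pics/{n}0.png",f["color"][:,:,::-1]); print({k:v for k,v in f.items() if k!="color"})
E
```

```text
pics
{'t': 0.0, 'joint_pos': array([-1.16202324e+00,  8.74686358e-02,  1.75122635e-01,  1.65985186e+00,
        1.59324875e-05,  1.57078812e+00]), 'joint_vel': array([-0.00083419,  0.00024917, -0.00044946, -0.00246927, -0.00071699,
       -0.00163262]), 'effort': array([-5.24559189e-03, -5.20389318e+01,  4.64802647e+01,  1.64346228e-02,
       -1.80424149e-04, -6.05327244e-06]), 'ee_pos': array([ 0.21851892, -0.5044493 ,  0.23057249]), 'tcp_rot': array([-6.87798371e-04,  9.79184608e-01,  2.02970474e-01, -1.34428966e-04]), 'force': array([0.76637615, 0.54699901, 0.7738493 ]), 'wrist_torque': array([-0.05498522, -0.03062926, -0.02740785]), 'opening': 0.9958617416759593}
{'fx': 399.5921529242866, 'fy': 399.5921529242866, 'cx': 247.97987662213453, 'cy': 190.4781619072974, 'rvec': array([ 2.20925045, -2.17192452,  0.06283409]), 'tvec': array([-0.09435663,  0.55729022,  1.32623342]), 'shot': 1}
{'fx': 383.88685494835096, 'fy': 383.88685494835096, 'cx': 254.46804137270007, 'cy': 190.28392840177887, 'rvec': array([ 0.54980055, -2.5405234 ,  1.37528062]), 'tvec': array([0.48229352, 0.25152501, 1.05629854]), 'shot': 2}
```

View pics/top0.png

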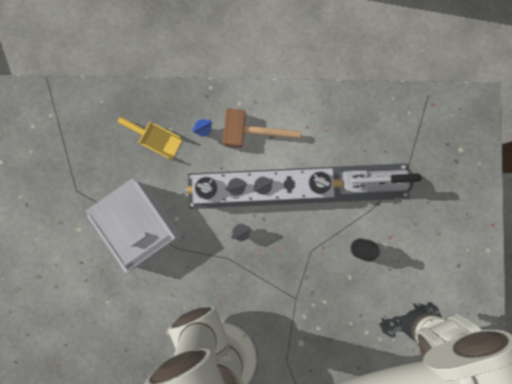

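View pics/side0.png

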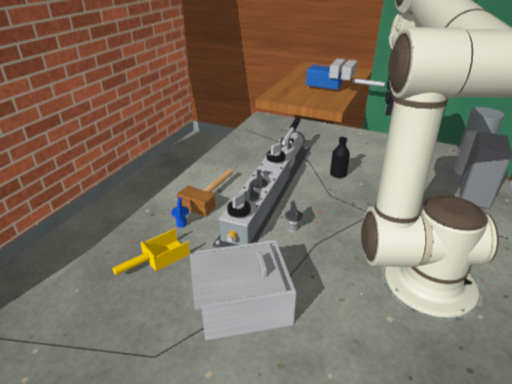

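The top view shows valve b at (206,187), strainers in port3 (236,186) and port2 (263,185), port1 empty (290,184), and valve a at (320,182). Strainer4 stands at (241,232), the tin is at (131,224) and the bottle at (365,250). Lookalikes for a strainer: the blue one at (202,127), which is not meant, and the bare port1 slot at (290,184). Next is one close crop plus measurements.

```bash
cat > h.py <<'E'
import numpy as np, cv2
from rig import get_obs, optics, job
from scipy.spatial.transform import Rotation as R
from scipy.optimize import least_squares
def K(f): return np.array([[f["fx"],0,f["cx"]],[0,f["fy"],f["cy"]],[0,0,1.]])
def proj(f,P): return cv2.projectPoints(np.asarray(P,float).reshape(-1,3),f["rvec"],f["tvec"],K(f),None)[0][:,0]
def ray(f,uv,z):
    Rm=R.from_rotvec(f["rvec"]).as_matrix(); C=-Rm.T@f["tvec"]
    d=Rm.T@np.linalg.inv(K(f))@np.array([uv[0],uv[1],1.]); return C+d*(z-C[2])/d[2]
def unit2w(p,U): # U = x,y,yaw
    c,s=np.cos(U[2]),np.sin(U[2]); p=np.asarray(p,float).reshape(-1,3)
    return np.c_[U[0]+c*p[:,0]-s*p[:,1],U[1]+s*p[:,0]+c*p[:,1],p[:,2]]
def axis2d(m): # principal direction of a mask
    v,u=np.nonzero(m); P=np.c_[u,v]; c=P.mean(0); w,V=np.linalg.eigh(np.cov((P-c).T)); return c,V[:,1],w
def tcp(): 
    o=get_obs(); w=o["tcp_rot"]; Rt=R.from_quat([w[1],w[2],w[3],w[0]]); return o,Rt
E
python3 - <<'E'
from h import *
f=optics.grab_frame("top"); g=optics.grab_frame("side")
for pic,nm in((f,"top"),(g,"side")):
  for t,z in(("strainer4",.044),("valve_a_grip",.149),("valve_b",.149),("ring_a_mark",.123),("tin",.06),("lid_tab",.125),("unit",.095),("bottle",.08),("mallet",.03),("scoop",.03)):
    for r in optics.silhouettes(t,pic)[:5]:
      m=r["pixels"]
      if r["conf"]>.2: print(nm,t,round(r["conf"],2),np.round(r["location"]),int(m.sum()),ray(pic,r["location"],z).round(3))
im=f["color"][:,:,::-1]
cv2.imwrite("pics/block.png",cv2.resize(im[155:215,180:345],None,fx=4.8,fy=4.8,interpolation=cv2.INTER_CUBIC))
cv2.imwrite("pics/tin.png",cv2.resize(im[170:275,80:260],None,fx=4.4,fy=4.4,interpolation=cv2.INTER_CUBIC))
E
```

```text
top strainer4 0.79 [200. 128.] 229 [0.762 0.077 0.044]
top strainer4 0.74 [260. 186.] 273 [ 0.574 -0.123  0.044]
top strainer4 0.63 [243. 233.] 272 [ 0.417 -0.072  0.044]
top valve_b 0.68 [317. 181.] 93 [ 0.583 -0.293  0.149]
top ring_a_mark 0.55 [317. 182.] 287 [ 0.582 -0.298  0.123]
top tin 0.69 [129. 224.] 4915 [0.442 0.298 0.06 ]
top lid_tab 0.9 [126. 220.] 3726 [0.454 0.288 0.125]
top lid_tab 0.41 [262. 186.] 281 [ 0.568 -0.128  0.125]
top unit 0.98 [306. 185.] 7753 [ 0.576 -0.269  0.095]
top bottle 0.56 [363. 250.] 539 [ 0.371 -0.453  0.08 ]
top bottle 0.4 [315. 181.] 51 [ 0.588 -0.298  0.08 ]
top mallet 0.86 [240. 130.] 1187 [ 0.76  -0.054  0.03 ]
top scoop 0.78 [155. 138.] 1144 [0.73  0.231 0.03 ]
side strainer4 0.65 [258. 184.] 173 [ 0.606 -0.2    0.044]
side strainer4 0.59 [291. 215.] 313 [ 0.433 -0.074  0.044]
side strainer4 0.59 [179. 214.] 307 [0.766 0.072 0.044]
side strainer4 0.52 [238. 210.] 313 [ 0.601 -0.025  0.044]
side strainer4 0.45 [252. 195.] 207 [ 0.596 -0.127  0.044]
side valve_a_grip 0.23 [252. 194.] 181 [0.533 0.007 0.149]
side valve_b 0.59 [239. 201.] 196 [0.551 0.06  0.149]
side ring_a_mark 0.68 [279. 157.] 124 [ 0.562 -0.284  0.123]
side tin 0.79 [239. 287.] 8414 [0.442 0.284 0.06 ]
side lid_tab 0.78 [235. 276.] 4495 [0.44  0.31  0.125]
side lid_tab 0.57 [265. 194.] 4461 [ 0.511 -0.042  0.125]
side unit 0.55 [267. 197.] 4532 [ 0.515 -0.066  0.095]
side unit 0.27 [241. 198.] 153 [ 0.588 -0.027  0.095]
side bottle 0.89 [339. 161.] 605 [ 0.369 -0.429  0.08 ]
side mallet 0.76 [201. 196.] 952 [ 0.768 -0.068  0.03 ]
side mallet 0.34 [293. 219.] 355 [ 0.426 -0.076  0.03 ]
side scoop 0.94 [160. 256.] 1611 [0.714 0.247 0.03 ]
```

View pics/block.png

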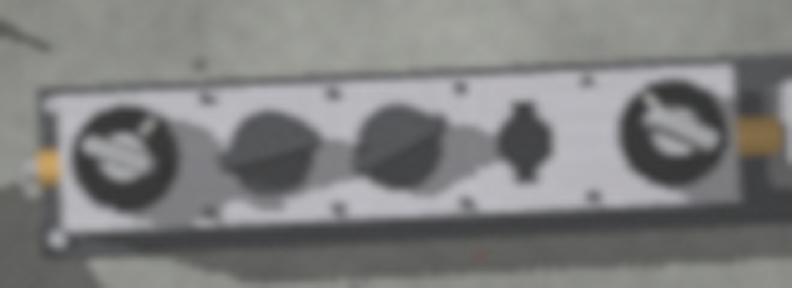

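View pics/tin.png

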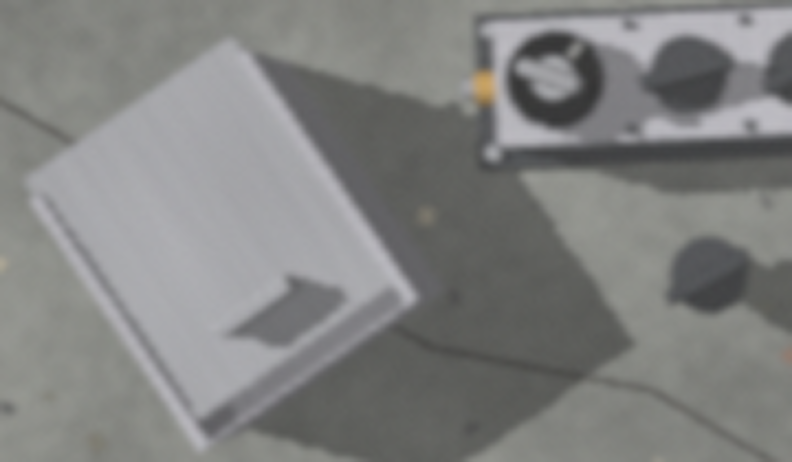

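The crops show valve b's ring at px (205.8,187.9) and valve a's at (320.4,182.5). Ports 3 and 2 hold dark strainers and the port1 slot is bare. The tin's tab is near its lower-right end, so its +x points up-left, and the dark strip means the lid is slightly open. Strainer4 is at (241,232). Next I fit the poses and check them with an overlay.

```bash
cat > fit.py <<'E'
from h import *
def fit(f,pts,uv,x0):
    s=least_squares(lambda q:(proj(f,unit2w(pts,q))-uv).ravel(),x0,loss="soft_l1"); return s.x,np.abs(s.fun).max()
TINP=np.array([[.1075,.0925,.114],[.1075,-.0925,.114],[-.1075,-.0925,.114],[-.1075,.0925,.114]])
def over(f,U,T,name,S4=None):
    im=cv2.resize(f["color"][:,:,::-1],None,fx=3,fy=3,interpolation=cv2.INTER_CUBIC)
    L=[]
    for z in(.095,):
        L.append((unit2w([[sx*.045,sy*.223,z] for sx,sy in((1,1),(1,-1),(-1,-1),(-1,1))],U),(0,255,0)))
    t=np.linspace(0,6.28,30)
    for y in(-.178,.178): L.append((unit2w(np.c_[.034*np.cos(t),y+.034*np.sin(t),0*t+.123],U),(0,0,255)))
    for y in(-.084,0,.084): L.append((unit2w(np.c_[.029*np.cos(t),y+.029*np.sin(t),0*t+.101],U),(255,255,0)))
    if T is not None: L.append((unit2w(TINP,T),(255,0,255))); L.append((unit2w(TINP*[1,1,0],T),(255,0,255)))
    if S4 is not None:
        for z,r in((0,.017),(.056,.029)): L.append((np.c_[S4[0]+r*np.cos(t),S4[1]+r*np.sin(t),0*t+z],(0,165,255)))
    for P,c in L: cv2.polylines(im,[np.int32((proj(f,P)+.5)*3)],True,c,1)
    return im
E
python3 - <<'E'
from fit import *
f=optics.grab_frame("top"); g=optics.grab_frame("side")
c=lambda a,s,o:np.array(a)/s+np.array(o)-.5
pts=[[.045,.223,.095],[-.045,.223,.095],[.045,-.223,.095],[-.045,-.223,.095],[0,.178,.123],[0,-.178,.123],[0,-.084,.095]]
uv=c([(56,102),(62,232),(735,66),(742,203),(124,158),(674,132),(525,142)],4.8,(180,155))
U,e=fit(f,pts,uv,[.58,-.12,0]); print("U",U.round(4),e)
T,e=fit(f,TINP,c([(28,182),(232,42),(415,298),(202,450)],4.4,(80,170)),[.44,.29,.6]); print("T",T.round(4),e)
S4=ray(f,c((709,270),4.4,(80,170)),.056); print(S4)
np.savez("pose.npz",U=U,T=T)
cv2.imwrite("pics/ov.png",over(f,U,T,0,S4)[140*3:275*3,85*3:345*3]); 
s=over(g,U,T,0,S4)[110*3:310*3,170*3:310*3]; print(s.shape); cv2.imwrite("pics/ovs.png",s)
E
```

```text
U [ 0.5704 -0.1306  0.0644] 0.9498705160355314
T [0.4398 0.28   0.6314] 2.9155863510457607
[ 0.42495796 -0.06337199  0.056     ]
(600, 420, 3)
```

View pics/ov.png

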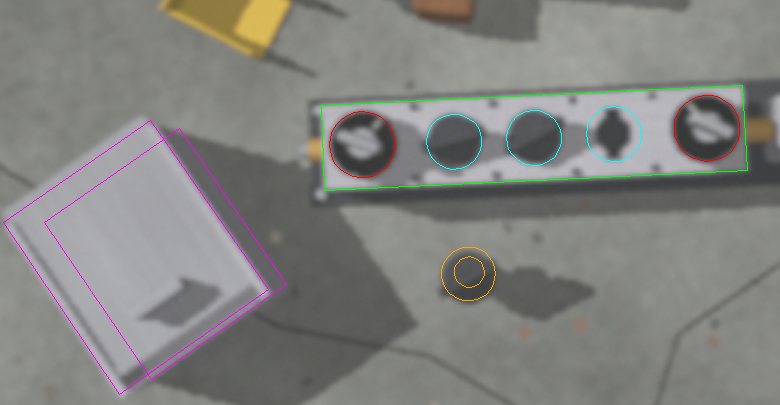

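View pics/ovs.png

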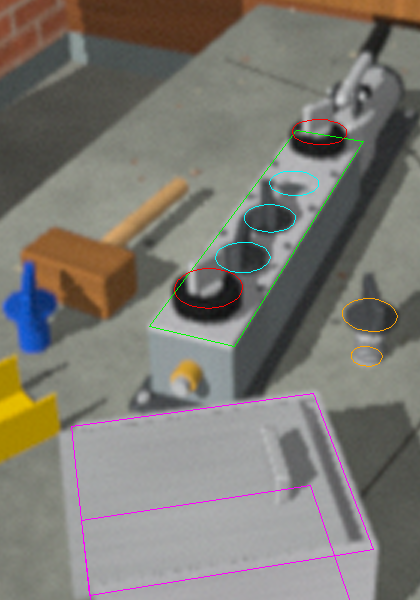

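The overlay fits the unit (rings red, ports cyan) and strainer4 within about 1–2 px in both views. The tin's far corner is a little off and will be refined before I use it. Now the bar and wing angles, enlarged.

```bash
python3 - <<'E'
from fit import *
f=optics.grab_frame("top"); U=np.load("pose.npz")["U"]
a=cv2.resize(f["color"][:,:,::-1],None,fx=10,fy=10,interpolation=cv2.INTER_LANCZOS4)
def crop(P):
    u,v=(proj(f,P)[0]+.5)*10; print(u-130,v-130); u,v=int(u),int(v); return a[v-130:v+130,u-130:u+130]
ps=[unit2w([0,y,z],U) for y,z in((.178,.161),(-.178,.161),(.084,.133),(0,.133))]+[np.array([[.425,-.063,.088]])]
cs=[crop(p) for p in ps]; cs.append(np.zeros_like(cs[0]))
im=np.vstack([np.hstack(cs[:3]),np.hstack(cs[3:])]).astype(float); im=np.clip(im*1.5,0,255).astype(np.uint8)
cv2.imwrite("pics/ang.png",im)
E
```

```text
1914.6502841024073 1743.5672451340351
3099.8333524705185 1687.4576135367133
2230.7052320403145 1735.28880228194
2504.0148712573573 1722.3488636810748
2278.216508362448 2187.7249600282885
```

View pics/ang.png

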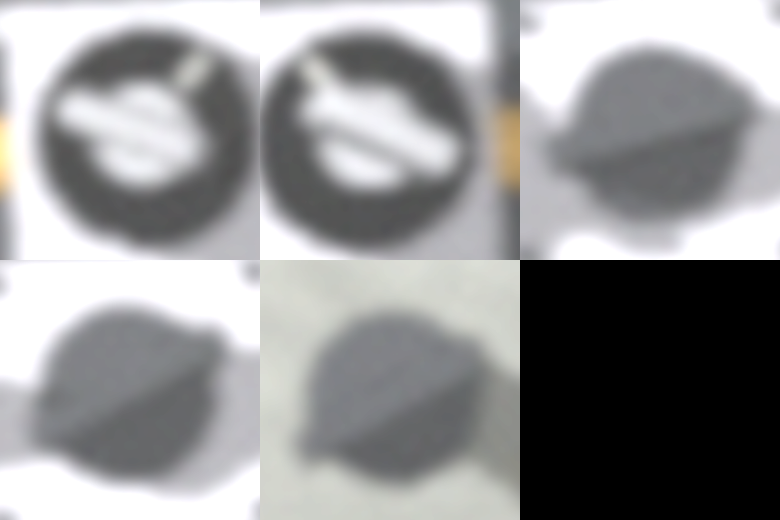

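Valve bars slope about 18° (b) and 20° (a) in the image. Wings: strainer3 14.7°, strainer2 29°, strainer4 28.6°. Centres agree with the model within 1 px; valve a's bar lies about 1 px towards +y.

```bash
cat > go.py <<'E'
import sys; from h import *
x,y,z,yaw=map(float,sys.argv[1:5]); o,Rt=tcp()
tx=Rt.as_matrix()[:,0]; cy=np.arctan2(tx[1],tx[0])
d=(yaw-cy+np.pi)%(2*np.pi)-np.pi
print("t",round(o["t"],2),"tcp",o["ee_pos"].round(4),"yaw",round(cy,3),"tilt",Rt.as_matrix()[:2,2].round(4),"J1,6",o["joint_pos"][[0,5]].round(2),"F",o["force"].round(1),"op",round(o["opening"]*85.4,1))
print("shift mm",(Rt.inv().apply(np.array([x,y,z])-o["ee_pos"])*1e3).round(1),"rz",round(-d,3))
E
python3 - <<'E'
from fit import *
f=optics.grab_frame("top"); U=np.load("pose.npz")["U"]
def yaw(c0,p,q,z):
    P=[ray(f,np.array(c0)/10+np.array(k)/10,z) for k in(p,q)]; d=P[1]-P[0]; m=(P[0]+P[1])/2
    print(m.round(4),"yaw",round(np.arctan2(d[1],d[0])%np.pi,3),"rel",round((np.arctan2(d[1],d[0])-U[2])%np.pi,3),"len",np.linalg.norm(d).round(3))
yaw((1914.6,1743.6),(65,105),(200,150),.161)
yaw((3099.8,1687.5),(45,105),(195,160),.161)
yaw((2230.7,1735.3),(40,155),(230,105),.133)
yaw((2504,1722.3),(40,180),(220,80),.133)
yaw((2278.2,2187.7),(45,188),(225,90),.088)
print(unit2w([[0,-.178,0],[0,.178,0],[0,0,0],[0,.084,0]],U).round(4))
E
python3 go.py .582 -.306 .25 1.27
```

```text
[0.5582 0.0448 0.161 ] yaw 1.266 rel 1.202 len 0.043
[ 0.5795 -0.3067  0.161 ] yaw 1.234 rel 1.17 len 0.048
[ 0.5635 -0.0499  0.133 ] yaw 1.846 rel 1.781 len 0.06
[ 0.5689 -0.1322  0.133 ] yaw 2.095 rel 2.031 len 0.063
[ 0.4207 -0.0663  0.088 ] yaw 2.085 rel 2.02 len 0.065
[[ 0.5818 -0.3082  0.    ]
 [ 0.5589  0.047   0.    ]
 [ 0.5704 -0.1306  0.    ]
 [ 0.565  -0.0468  0.    ]]
t 1.4 tcp [ 0.2186 -0.5047  0.2313] yaw 0.409 tilt [-0.  0.] J1,6 [-1.16  1.57] F [-0.4 -0.5 -0. ] op 85.3
shift mm [412.4 -37.8 -18.7] rz -0.861
```

```bash
python3 -m inch '{"xyz":[[411,-37,-19],[411,-37,-19],[411,-37,-19],[411,-37,-19],[411,-37,-19],[411,-37,-19],[411,-37,-19],[411,-37,-19],[411,-37,-19],[411,-37,-19],[411,-37,-19],[411,-37,-19]],"angular":[[0,0,-0.825],[0,0,-0.825],[0,0,-0.825],[0,0,-0.825],[0,0,-0.825],[0,0,-0.825],[0,0,-0.825],[0,0,-0.825],[0,0,-0.825],[0,0,-0.825],[0,0,-0.825],[0,0,-0.825]],"grip":[45,45,45,45,45,45,45,45,45,45,45,45]}' 30; python3 go.py .581 -.3075 .133 1.234
```

```text
t: 2.9
ee_pos: [0.5806, -0.3078, 0.2506]
tcp_rot: [0.0, 0.816, 0.578, 0.0]
force: [0.6, 0.3, 0.0]
opening: 0.528
t 2.9 tcp [ 0.5806 -0.3078  0.2506] yaw 1.233 tilt [ 0.0004 -0.0002] J1,6 [-0.49  1.42] F [0.6 0.3 0. ] op 45.1
shift mm [  0.4   0.2 117.6] rz -0.001
```

```bash
python3 -m inch '{"xyz":[[0,0,60],[0,0,90],[0,0,117],[0,0,117],[0,0,117],[0,0,117],[0,0,117],[0,0,117],[0,0,117],[0,0,117]],"angular":[[0,0,0],[0,0,0],[0,0,0],[0,0,0],[0,0,0],[0,0,0],[0,0,0],[0,0,0],[0,0,0],[0,0,0]],"grip":[45,45,45,45,10,5,5,5,5,5]}' 40; python3 go.py .581 -.3075 .133 0.064
```

```text
t: 4.15
ee_pos: [0.5824, -0.3077, 0.1354]
tcp_rot: [0.002, 0.816, 0.579, 0.001]
force: [6.1, -0.3, 5.8]
opening: 0.131
t 4.15 tcp [ 0.5824 -0.3077  0.1354] yaw 1.234 tilt [ 0.004  -0.0017] J1,6 [-0.49  1.42] F [ 6.1 -0.3  5.8] op 11.2
shift mm [-0.2 -1.4  2.4] rz 1.17
```

```bash
python3 -m inch '{"xyz":[[0,1.5,0],[0,1.5,0],[0,1.5,0],[0,1.5,0],[0,1.5,0],[0,1.5,0],[0,1.5,0],[0,1.5,0],[0,1.5,0],[0,1.5,0],[0,1.5,0]],"angular":[[0,0,0],[0,0,0.15],[0,0,0.3],[0,0,0.45],[0,0,0.6],[0,0,0.75],[0,0,0.9],[0,0,1.05],[0,0,1.19],[0,0,1.19],[0,0,1.19]],"grip":[5,5,5,5,5,5,5,5,5,5,5]}'; python3 go.py .581 -.3075 .133 0.064;python3 -c "
from h import *;print(get_obs()['wrist_torque'])"
```

```text
t: 5.52
ee_pos: [0.583, -0.3083, 0.1353]
tcp_rot: [0.001, 1.0, 0.022, 0.001]
force: [0.4, -1.2, 7.4]
opening: 0.132
t 5.53 tcp [ 0.583  -0.3083  0.1353] yaw 0.045 tilt [ 0.0023 -0.0018] J1,6 [-0.49  2.61] F [ 0.4 -1.2  7.4] op 11.3
shift mm [-2.  -0.9  2.3] rz -0.019
[-0.15487533 -0.03802718  0.78764721]
```

```bash
python3 -m inch '{"xyz":[[0,0,0],[0,0,0],[0,0,0],[0,0,-60],[0,0,-115],[0,0,-115],[0,0,-115],[0,0,-115],[0,0,-115],[0,0,-115],[0,0,-115],[0,0,-115]],"angular":[[0,0,0],[0,0,0],[0,0,0],[0,0,0],[0,0,-0.18],[0,0,-0.36],[0,0,-0.54],[0,0,-0.72],[0,0,-0.9],[0,0,-1.08],[0,0,-1.26],[0,0,-1.4]],"grip":[45,45,45,45,45,45,45,45,45,45,45,45]}'; python3 go.py .559 .0465 .25 3.2
```

```text
t: 7.02
ee_pos: [0.5824, -0.3078, 0.248]
tcp_rot: [-0.0, 0.749, 0.663, -0.0]
force: [-0.5, 0.5, 0.5]
opening: 0.524
t 7.03 tcp [ 0.5824 -0.3078  0.248 ] yaw 1.449 tilt [-0.0005  0.0002] J1,6 [-0.49  1.21] F [-0.5  0.5  0.5] op 44.7
shift mm [348.9 -66.3  -1.9] rz -1.751
```

```bash
python3 -m inch '{"xyz":[[50,-9,0],[100,-19,0],[150,-28,0],[200,-38,0],[250,-47,0],[300,-57,0],[349,-66,0],[349,-66,0],[349,-66,0],[349,-66,0],[349,-66,0],[349,-66,0]],"angular":[[0,0,-0.18],[0,0,-0.36],[0,0,-0.54],[0,0,-0.72],[0,0,-0.9],[0,0,-1.08],[0,0,-1.26],[0,0,-1.44],[0,0,-1.62],[0,0,-1.75],[0,0,-1.75],[0,0,-1.75]],"grip":[45,45,45,45,45,45,45,45,45,45,45,45]}'; python3 go.py .5595 .0465 .135 4.4076
```

```text
t: 8.52
ee_pos: [0.5612, 0.0467, 0.2483]
tcp_rot: [-0.0, -0.025, 1.0, -0.0]
force: [-0.1, -1.1, -0.3]
opening: 0.526
t 8.53 tcp [0.5612 0.0467 0.2483] yaw -3.092 tilt [-0.0001 -0.    ] J1,6 [0.08 0.03] F [-0.1 -1.1 -0.3] op 44.9
shift mm [ 1.700e+00 -1.000e-01  1.133e+02] rz -1.217
```

```bash
python3 -m inch '{"xyz":[[1,0,0],[1,0,0],[1,0,0],[1,0,0],[1,0,0],[1,0,0],[1,0,40],[1,0,80],[1,0,113],[1,0,113],[1,0,113],[1,0,113]],"angular":[[0,0,-0.18],[0,0,-0.36],[0,0,-0.54],[0,0,-0.72],[0,0,-0.9],[0,0,-1.08],[0,0,-1.217],[0,0,-1.217],[0,0,-1.217],[0,0,-1.217],[0,0,-1.217],[0,0,-1.217]],"grip":[45,45,45,45,45,45,45,45,45,45,45,45]}' 40; python3 go.py .5595 .0465 .135 4.4076
python3 -m inch '{"xyz":[[0,0,0],[0,0,0],[0,0,0],[0,0,0],[0,0,0],[0,0,0]],"angular":[[0,0,0],[0,0,0],[0,0,0],[0,0,0],[0,0,0],[0,0,0]],"grip":[10,5,5,5,5,5]}' 40; python3 go.py .5595 .0465 .135 3.19
```

```text
t: 10.02
ee_pos: [0.561, 0.0467, 0.1372]
tcp_rot: [0.001, -0.593, 0.805, -0.001]
force: [-0.2, 0.3, -0.3]
opening: 0.531
t 10.03 tcp [0.561  0.0467 0.1372] yaw -1.873 tilt [0.0026 0.0002] J1,6 [ 0.08 -1.19] F [-0.2  0.3 -0.3] op 45.3
shift mm [0.7 1.4 2.2] rz 0.003
t: 10.78
ee_pos: [0.56, 0.0468, 0.136]
tcp_rot: [0.0, -0.593, 0.805, 0.0]
force: [-4.1, 0.7, 5.6]
opening: 0.134
t 10.78 tcp [0.56   0.0468 0.136 ] yaw -1.872 tilt [0.0003 0.0003] J1,6 [ 0.08 -1.19] F [-4.1  0.7  5.6] op 11.5
shift mm [0.4 0.4 1. ] rz 1.221
```

```bash
python3 -m inch '{"xyz":[[0,1,0],[0,1,0],[0,1,0],[0,1,0],[0,1,0],[0,1,0],[0,1,0],[0,1,0],[0,1,0],[0,1,0],[0,1,0]],"angular":[[0,0,0],[0,0,0.15],[0,0,0.3],[0,0,0.45],[0,0,0.6],[0,0,0.75],[0,0,0.9],[0,0,1.05],[0,0,1.2],[0,0,1.24],[0,0,1.24]],"grip":[5,5,5,5,5,5,5,5,5,5,5]}'; python3 go.py .5595 .0465 .133 3.19;python3 -c "
from h import *;print(get_obs()['wrist_torque'])"
python3 -m inch '{"xyz":[[0,0,0],[0,0,0],[0,0,0],[0,0,-60],[0,0,-115],[0,0,-115]],"angular":[[0,0,0],[0,0,0],[0,0,0],[0,0,0],[0,0,0],[0,0,0]],"grip":[45,45,45,45,45,45]}'; python3 go.py .425 .25 .30 3.9
```

```text
t: 12.15
ee_pos: [0.5598, 0.0469, 0.136]
tcp_rot: [0.001, -0.015, 1.0, -0.0]
force: [1.2, -0.1, 4.9]
opening: 0.133
t 12.15 tcp [0.5598 0.0469 0.136 ] yaw -3.112 tilt [ 0.0018 -0.0003] J1,6 [0.08 0.05] F [ 1.2 -0.1  4.9] op 11.4
shift mm [ 0.3 -0.4  3. ] rz -0.018
[-0.23144443 -0.12068752  1.01812048]
t: 12.9
ee_pos: [0.5606, 0.047, 0.255]
tcp_rot: [0.004, -0.015, 1.0, 0.0]
force: [-1.3, -0.8, -0.6]
opening: 0.528
t 12.9 tcp [0.5606 0.047  0.255 ] yaw -3.112 tilt [0.0071 0.0006] J1,6 [0.08 0.05] F [-1.3 -0.8 -0.6] op 45.1
shift mm [129.3 206.8 -45.8] rz -0.729
```

```bash
python3 - <<'E'
from fit import *
f=optics.grab_frame("top"); g=optics.grab_frame("side"); U=np.array([.5715,-.1306,.0645])
big=lambda p,o,w,h,s:cv2.resize(p["color"][o[1]:o[1]+h,o[0]:o[0]+w,::-1],None,fx=s,fy=s,interpolation=cv2.INTER_CUBIC)
a=big(f,(80,175),100,100,4); b=big(g,(185,235),100,100,4)
c=big(f,(185,165),160,45,5)
im=np.vstack([np.hstack([a,b]),c[:200]]); print(im.shape); cv2.imwrite("pics/t2.png",im)
E
```

```text
(600, 800, 3)
```

View pics/t2.png

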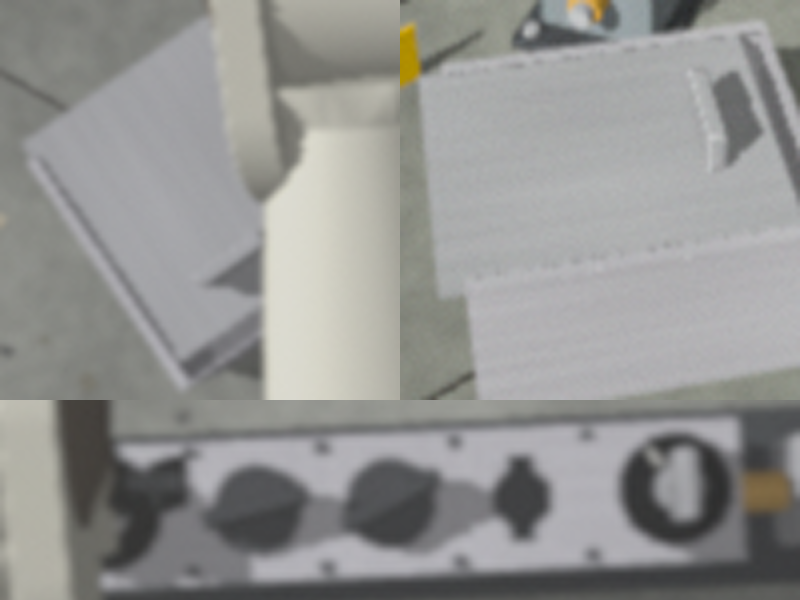

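The side view shows the lid overhanging the tin's +x end, so it is slightly open, which explains the tin residual. Valve a's bar now lies across the block with its mark unmoved. I refit the tin with the lid travel as an unknown, using both views.

```bash
python3 - <<'E'
from fit import *
f=optics.grab_frame("top"); g=optics.grab_frame("side")
c=lambda a,s,o:np.array(a)/s+np.array(o)-.5
def pts(q):
    t=np.array([[-.1075,-.0925,.114],[-.1075,.0925,.114]]); l=np.array([[.1075+q[3],.09,.110],[.1075+q[3],-.09,.110]])
    s=np.array([[-.1075,-.0925,.114],[.1075,.0925,.114],[.1075,-.0925,.114]])
    return unit2w(np.r_[t,l],q), unit2w(np.r_[s,l],q)
uf=c([(415,298),(202,450),(28,182),(232,42)],4.4,(80,170)); us=c([(365,25),(70,287),(42,70),(40,297),(22,82)],4,(185,235))
def res(q):
    a,b=pts(q); return np.r_[(proj(f,a)-uf).ravel(),(proj(g,b)-us).ravel()]
s=least_squares(res,[.44,.28,.63,.015]); print(s.x.round(4)); print(s.fun.round(1))
s2=least_squares(lambda q:res(q)[:8],[.44,.28,.63,.015]); print(s2.x.round(4),s2.fun.round(1))
T=s.x; print("tab",unit2w([-.065+T[3],0,.12],T))
E
python3 go.py .425 .25 .30 3.9
```

```text
[0.436  0.2774 0.6302 0.0137]
[ 0.8  0.2 -0.3  0.4 -0.8  0.   0.6 -1.2  0.1 -0.4 -0.5  1.6  0.  -0.6
  0.8  0.4 -0.1 -1. ]
[0.4367 0.2786 0.6328 0.0107] [ 0.5 -0.2 -0.5  0.2 -0.6  0.7  0.7 -0.7]
tab [[0.39454021 0.24719273 0.12      ]]
t 13.1 tcp [0.5589 0.0469 0.2489] yaw -3.112 tilt [-0.0021 -0.0001] J1,6 [0.08 0.05] F [-0.4 -0.  -0.9] op 45.3
shift mm [128.  206.9 -50.9] rz -0.729
```

```bash
python3 go.py .3945 .2472 .22 2.202; python3 -m inch '{"xyz":[[60,70,0],[120,150,0],[160,200,0],[160,200,0],[160,200,0],[160,200,0],[160,200,0],[160,200,0]],"angular":[[0,0,0.18],[0,0,0.36],[0,0,0.54],[0,0,0.72],[0,0,0.9],[0,0,0.97],[0,0,0.97],[0,0,0.97]],"grip":[45,45,45,45,45,45,45,45]}'; python3 go.py .3945 .2472 .118 2.202
```

```text
t 13.1 tcp [0.5589 0.0469 0.2489] yaw -3.112 tilt [-0.0021 -0.0001] J1,6 [0.08 0.05] F [-0.4 -0.  -0.9] op 45.3
shift mm [158.4 205.   29.2] rz 0.969
t: 14.1
ee_pos: [0.3934, 0.2419, 0.2496]
tcp_rot: [-0.0, 0.452, 0.892, -0.001]
force: [1.1, 0.8, 1.6]
opening: 0.531
t 14.1 tcp [0.3934 0.2419 0.2496] yaw 2.203 tilt [-0.0011 -0.0006] J1,6 [0.55 1.49] F [1.1 0.8 1.6] op 45.4
shift mm [  3.6   4.2 131.6] rz 0.001
```

```bash
python3 -m inch '{"xyz":[[4,4,50],[4,4,100],[4,4,131],[4,4,131],[4,4,131],[4,4,131],[4,4,131],[4,4,131],[4,4,131],[4,4,131]],"angular":[[0,0,0],[0,0,0],[0,0,0],[0,0,0],[0,0,0],[0,0,0],[0,0,0],[0,0,0],[0,0,0],[0,0,0]],"grip":[45,45,45,45,45,25,5,5,5,5]}' 30; python3 go.py .3945 .2472 .118 2.202
```

```text
t: 15.35
ee_pos: [0.395, 0.2481, 0.1206]
tcp_rot: [0.001, 0.453, 0.891, 0.001]
force: [0.5, 0.4, 5.8]
opening: 0.131
t 15.35 tcp [0.395  0.2481 0.1206] yaw 2.201 tilt [0.0022 0.0012] J1,6 [0.56 1.5 ] F [0.5 0.4 5.8] op 11.2
shift mm [-0.5 -1.   2.6] rz -0.001
```

```bash
python3 -m inch '{"xyz":[[0,20,0],[0,45,0],[0,70,0],[0,95,0],[0,120,0],[0,145,0],[0,165,0],[0,180,0],[0,184,0],[0,186,0],[0,186,0]],"angular":[[0,0,0],[0,0,0],[0,0,0],[0,0,0],[0,0,0],[0,0,0],[0,0,0],[0,0,0],[0,0,0],[0,0,0],[0,0,0]],"grip":[5,5,5,5,5,5,5,5,5,5,5]}'; python3 go.py .3945 .2472 .118 2.202
```

```text
t: 16.73
ee_pos: [0.5452, 0.3575, 0.1207]
tcp_rot: [0.001, 0.453, 0.891, 0.001]
force: [-0.5, -1.1, 5.6]
opening: 0.132
t 16.73 tcp [0.5452 0.3575 0.1207] yaw 2.201 tilt [0.0017 0.0006] J1,6 [0.58 1.52] F [-0.5 -1.1  5.6] op 11.3
shift mm [  -0.3 -186.8    2.3] rz -0.001
```

```bash
python3 -m inch '{"xyz":[[0,0,0],[0,0,0],[0,0,0],[0,0,-60],[0,0,-115],[0,0,-130],[0,0,-130]],"angular":[[0,0,0],[0,0,0],[0,0,0],[0,0,0],[0,0,0],[0,0,0],[0,0,0]],"grip":[45,45,45,45,45,45,45]}'; python3 go.py .5661 -.0468 .25 1.846
```

```text
t: 17.6
ee_pos: [0.5451, 0.3577, 0.2505]
tcp_rot: [0.001, 0.453, 0.891, 0.001]
force: [-0.3, 0.4, -0.2]
opening: 0.527
t 17.6 tcp [0.5451 0.3577 0.2505] yaw 2.201 tilt [0.002  0.0013] J1,6 [0.58 1.52] F [-0.3  0.4 -0.2] op 45.0
shift mm [-339.2 -221.3    0. ] rz 0.355
```

```bash
python3 -m inch '{"xyz":[[-45,-30,0],[-90,-60,0],[-135,-90,0],[-180,-120,0],[-225,-150,0],[-270,-180,0],[-315,-205,0],[-339,-221,0],[-339,-221,0],[-339,-221,0],[-339,-221,0]],"angular":[[0,0,0],[0,0,0.1],[0,0,0.2],[0,0,0.3],[0,0,0.355],[0,0,0.355],[0,0,0.355],[0,0,0.355],[0,0,0.355],[0,0,0.355],[0,0,0.355]],"grip":[45,45,45,45,45,45,45,45,45,45,45]}'; python3 go.py .5661 -.0468 .107 1.846
```

```text
t: 18.98
ee_pos: [0.5657, -0.0457, 0.2489]
tcp_rot: [-0.0, 0.603, 0.798, -0.0]
force: [-0.4, 0.2, -0.4]
opening: 0.528
t 18.98 tcp [ 0.5657 -0.0457  0.2489] yaw 1.847 tilt [-0.0006  0.0002] J1,6 [-0.08  1.21] F [-0.4  0.2 -0.4] op 45.1
shift mm [ -1.2   0.2 141.9] rz 0.001
```

```bash
python3 -m inch '{"xyz":[[-1,0,50],[-1,0,100],[-1,0,141],[-1,0,141],[-1,0,141],[-1,0,141],[-1,0,141],[-1,0,141],[-1,0,141],[-1,0,141]],"angular":[[0,0,0],[0,0,0],[0,0,0],[0,0,0],[0,0,0],[0,0,0],[0,0,0],[0,0,0],[0,0,0],[0,0,0]],"grip":[45,45,45,45,45,25,5,5,5,5]}' 40; python3 go.py .5661 -.0468 .107 3.206
```

```text
t: 20.23
ee_pos: [0.5669, -0.0477, 0.11]
tcp_rot: [0.001, 0.604, 0.797, 0.001]
force: [-0.9, 0.8, 7.5]
opening: 0.13
t 20.23 tcp [ 0.5669 -0.0477  0.11  ] yaw 1.846 tilt [0.0027 0.    ] J1,6 [-0.08  1.21] F [-0.9  0.8  7.5] op 11.1
shift mm [ 1.1 -0.5  3. ] rz -1.36
```

```bash
python3 -m inch '{"xyz":[[0,0,0],[0,0,0],[0,0,0],[0,0,0],[0,0,0],[0,0,0],[0,0,0],[0,0,0],[0,0,0],[0,0,0],[0,0,0]],"angular":[[0,0,-0.16],[0,0,-0.32],[0,0,-0.48],[0,0,-0.64],[0,0,-0.8],[0,0,-0.96],[0,0,-1.12],[0,0,-1.25],[0,0,-1.36],[0,0,-1.37],[0,0,-1.37]],"grip":[5,5,5,5,5,5,5,5,5,5,5]}'; python3 go.py .5661 -.0468 .107 3.206; python3 -c "
from h import *;print(get_obs()['wrist_torque'])"
```

```text
t: 21.6
ee_pos: [0.5669, -0.0478, 0.11]
tcp_rot: [0.001, -0.037, 0.999, -0.0]
force: [-0.3, 0.1, 6.9]
opening: 0.131
t 21.6 tcp [ 0.5669 -0.0478  0.11  ] yaw -3.067 tilt [ 0.0027 -0.0001] J1,6 [-0.08 -0.16] F [-0.3  0.1  6.9] op 11.2
shift mm [0.7 1.1 3. ] rz 0.01
[0.07900883 0.10967174 0.04815804]
```

```bash
python3 -m inch '{"xyz":[[0,0,-3],[0,0,-6],[0,0,-10],[0,0,-15],[0,0,-20]],"angular":[[0,0,0],[0,0,0],[0,0,0],[0,0,0],[0,0,0]],"grip":[5,5,5,5,5]}' 60; python3 go.py .5661 -.0468 .107 3.206
```

```text
t: 22.22
ee_pos: [0.5661, -0.0477, 0.1286]
tcp_rot: [-0.0, -0.037, 0.999, 0.0]
force: [-0.7, 0.1, -2.8]
opening: 0.125
t 22.23 tcp [ 0.5661 -0.0477  0.1286] yaw -3.067 tilt [-0.  0.] J1,6 [-0.08 -0.16] F [-0.7  0.1 -2.8] op 10.7
shift mm [-0.1  0.9 21.6] rz 0.01
```

```bash
python3 -m inch '{"xyz":[[0,0,-40],[0,0,-90],[0,0,-140],[0,0,-150],[0,0,-150]],"angular":[[0,0,0],[0,0,0],[0,0,0],[0,0,0],[0,0,0]],"grip":[5,5,5,5,5]}'; python3 go.py .4 .2 .28 3.773; python3 - <<'E'
from fit import *
f=optics.grab_frame("top"); g=optics.grab_frame("side"); np.savez("ref.npz",top=f["color"],side=g["color"])
T=[.436,.2778,.631]; U=[.5715,-.1306,.0645]
a=over(f,U,T,0,[.4215,-.0655])[150*3:290*3,60*3:190*3]; b=over(g,U,T,0)[200*3:340*3,160*3:300*3]
cv2.imwrite("pics/t3.png",np.hstack([a,b]))
E
```

```text
t: 22.85
ee_pos: [0.5663, -0.0477, 0.2782]
tcp_rot: [0.0, -0.037, 0.999, -0.0]
force: [0.8, 0.4, -3.2]
opening: 0.129
t 22.85 tcp [ 0.5663 -0.0477  0.2782] yaw -3.067 tilt [ 0.0004 -0.    ] J1,6 [-0.08 -0.16] F [ 0.8  0.4 -3.2] op 11.0
shift mm [147.5 259.4  -1.9] rz -0.557
```

View pics/t3.png

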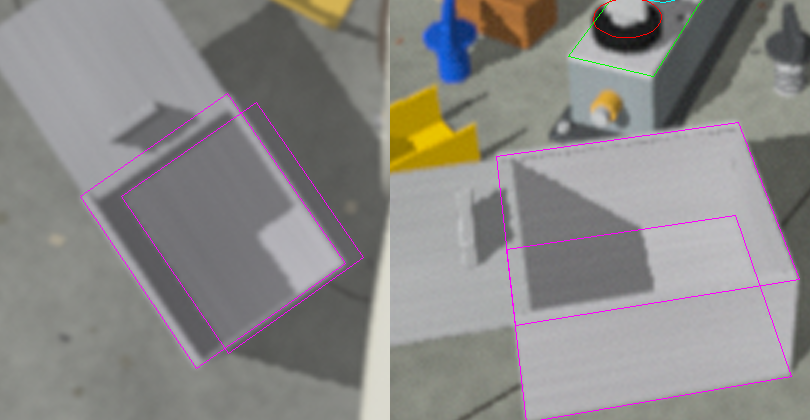

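The overlay matches the open tin in both views: rim corners coincide and the lid is fully out. I place strainer3 at tin (-60,-45) mm.

```bash
python3 go.py .4141 .2061 .278 3.773; python3 -m inch '{"xyz":[[22,40,0],[45,80,0],[67,120,0],[90,160,0],[110,200,0],[128,235,0],[133,263,0],[133,263,0],[133,263,0],[133,263,0]],"angular":[[0,0,-0.1],[0,0,-0.2],[0,0,-0.3],[0,0,-0.4],[0,0,-0.5],[0,0,-0.557],[0,0,-0.557],[0,0,-0.557],[0,0,-0.557],[0,0,-0.557]],"grip":[5,5,5,5,5,5,5,5,5,5]}'; python3 go.py .4141 .2061 .070 3.773
```

```text
t 22.95 tcp [ 0.5658 -0.0477  0.2764] yaw -3.067 tilt [-0.0026  0.0003] J1,6 [-0.08 -0.16] F [ 0.5 -0.5 -2.9] op 10.6
shift mm [132.4 264.3  -1.1] rz -0.557
t: 24.2
ee_pos: [0.4141, 0.204, 0.2777]
tcp_rot: [-0.0, -0.31, 0.951, -0.0]
force: [0.3, -0.0, -2.7]
opening: 0.126
t 24.2 tcp [0.4141 0.204  0.2777] yaw -2.511 tilt [-0.0007 -0.0005] J1,6 [ 0.46 -0.17] F [ 0.3 -0.  -2.7] op 10.7
shift mm [ -1.4   1.7 207.7] rz -0.001
```

```bash
python3 -m inch '{"xyz":[[-1,1,50],[-1,1,100],[-1,1,150],[-1,1,185],[-1,1,200],[-1,1,206],[-1,1,209],[-1,1,210],[-1,1,210]],"angular":[[0,0,0],[0,0,0],[0,0,0],[0,0,0],[0,0,0],[0,0,0],[0,0,0],[0,0,0],[0,0,0]],"grip":[5,5,5,5,5,5,5,5,5]}'; python3 go.py .4141 .2061 .068 3.773
```

```text
t: 25.32
ee_pos: [0.4145, 0.2063, 0.069]
tcp_rot: [0.001, -0.31, 0.951, 0.0]
force: [-0.1, 0.3, -2.6]
opening: 0.126
t 25.32 tcp [0.4145 0.2063 0.069 ] yaw -2.51 tilt [0.001  0.0005] J1,6 [ 0.46 -0.17] F [-0.1  0.3 -2.6] op 10.7
shift mm [0.5 0.1 1. ] rz -0.0
```

Not yet on the floor, so I lower a little more, release and rise.

```bash
python3 -m inch '{"xyz":[[0,0,1],[0,0,2.5],[0,0,2.5]],"angular":[[0,0,0],[0,0,0],[0,0,0]],"grip":[5,5,5]}'; python3 -m inch '{"xyz":[[0,0,0],[0,0,0],[0,0,0],[0,0,-20],[0,0,-60],[0,0,-120],[0,0,-180],[0,0,-190],[0,0,-190]],"angular":[[0,0,0],[0,0,0],[0,0,0],[0,0,0],[0,0,0],[0,0,0],[0,0,0],[0,0,0],[0,0,0]],"grip":[30,30,30,30,30,30,40,40,40]}'; python3 go.py .5715 -.1311 .26 2.095
```

```text
t: 25.7
ee_pos: [0.4147, 0.2064, 0.068]
tcp_rot: [0.001, -0.31, 0.951, 0.0]
force: [-5.2, -2.6, 14.5]
opening: 0.128
t: 26.82
ee_pos: [0.4145, 0.206, 0.2556]
tcp_rot: [0.0, -0.31, 0.951, -0.0]
force: [0.6, -0.3, -1.0]
opening: 0.468
t 26.82 tcp [0.4145 0.206  0.2556] yaw -2.511 tilt [ 0.0003 -0.0003] J1,6 [ 0.46 -0.17] F [ 0.6 -0.3 -1. ] op 39.9
shift mm [  72.1 -364.8   -4.3] rz 1.678
```

```bash
python3 -m inch '{"xyz":[[8,-45,0],[18,-90,0],[27,-135,0],[36,-180,0],[45,-225,0],[54,-270,0],[62,-315,0],[72,-350,0],[72,-365,0],[72,-365,0],[72,-365,0],[72,-365,0]],"angular":[[0,0,0.18],[0,0,0.36],[0,0,0.54],[0,0,0.72],[0,0,0.9],[0,0,1.08],[0,0,1.26],[0,0,1.44],[0,0,1.6],[0,0,1.678],[0,0,1.678],[0,0,1.678]],"grip":[45,45,45,45,45,45,45,45,45,45,45,45]}'; python3 go.py .5715 -.1308 .108 2.095
```

```text
t: 28.32
ee_pos: [0.5711, -0.1309, 0.2547]
tcp_rot: [-0.001, 0.499, 0.867, -0.0]
force: [0.4, 0.4, -0.9]
opening: 0.523
t 28.32 tcp [ 0.5711 -0.1309  0.2547] yaw 2.097 tilt [-0.0017  0.0003] J1,6 [-0.23  0.82] F [ 0.4  0.4 -0.9] op 44.6
shift mm [ -0.3   0.6 146.7] rz 0.002
```

```bash
python3 -m inch '{"xyz":[[0,0,50],[0,0,100],[0,0,147],[0,0,147],[0,0,147],[0,0,147],[0,0,147],[0,0,147],[0,0,147],[0,0,147]],"angular":[[0,0,0],[0,0,0],[0,0,0],[0,0,0],[0,0,0],[0,0,0],[0,0,0],[0,0,0],[0,0,0],[0,0,0]],"grip":[45,45,45,45,45,25,5,5,5,5]}' 40; python3 go.py .5715 -.1308 .107 3.206
```

```text
t: 29.58
ee_pos: [0.5723, -0.1313, 0.1107]
tcp_rot: [0.001, 0.5, 0.866, 0.0]
force: [-0.5, 0.1, 6.6]
opening: 0.132
t 29.57 tcp [ 0.5723 -0.1313  0.1107] yaw 2.095 tilt [ 0.003  -0.0006] J1,6 [-0.23  0.82] F [-0.5  0.1  6.6] op 11.2
shift mm [ 0.8 -0.5  3.7] rz -1.111
```

```bash
python3 -m inch '{"xyz":[[0,0,0],[0,0,0],[0,0,0],[0,0,0],[0,0,0],[0,0,0],[0,0,0],[0,0,0],[0,0,0],[0,0,0]],"angular":[[0,0,-0.16],[0,0,-0.32],[0,0,-0.48],[0,0,-0.64],[0,0,-0.8],[0,0,-0.96],[0,0,-1.08],[0,0,-1.12],[0,0,-1.12],[0,0,-1.12]],"grip":[5,5,5,5,5,5,5,5,5,5]}'; python3 go.py .5715 -.1308 .107 3.206; python3 -c "
from h import *;print(get_obs()['wrist_torque'])"
python3 -m inch '{"xyz":[[0,0,-3],[0,0,-6],[0,0,-10],[0,0,-15],[0,0,-20]],"angular":[[0,0,0],[0,0,0],[0,0,0],[0,0,0],[0,0,0]],"grip":[5,5,5,5,5]}' 60; python3 go.py .5715 -.1308 .107 3.206
```

```text
t: 30.82
ee_pos: [0.5723, -0.1313, 0.1107]
tcp_rot: [0.001, -0.037, 0.999, -0.0]
force: [0.8, -0.1, 7.2]
opening: 0.129
t 30.82 tcp [ 0.5723 -0.1313  0.1107] yaw -3.068 tilt [ 0.003  -0.0006] J1,6 [-0.23 -0.3 ] F [ 0.8 -0.1  7.2] op 11.0
shift mm [0.8 0.5 3.7] rz 0.009
[0.08441908 0.1363631  0.12219176]
t: 31.45
ee_pos: [0.5714, -0.1311, 0.1291]
tcp_rot: [0.0, -0.037, 0.999, 0.0]
force: [0.2, 0.1, -1.7]
opening: 0.127
t 31.45 tcp [ 0.5714 -0.1311  0.1291] yaw -3.068 tilt [0. 0.] J1,6 [-0.23 -0.3 ] F [ 0.2  0.1 -1.7] op 10.9
shift mm [-0.1  0.3 22.1] rz 0.009
```

```bash
cat > chk.py <<'E'
from h import *
r=np.load("ref.npz"); T0=[.436,.2778,.631]
f=optics.grab_frame("top"); g=optics.grab_frame("side")
cv2.setRNGSeed(0)
for n,p,(u,v,w,h) in(("top",f,(50,140,130,140)),("side",g,(130,225,180,130))):
    G=lambda c:cv2.Canny(cv2.cvtColor(c,cv2.COLOR_RGB2GRAY)[v:v+h,u:u+w],30,90).astype(np.float32)
    t=cv2.GaussianBlur(G(r[n]),(0,0),1); s=cv2.GaussianBlur(G(p["color"]),(0,0),1)
    M=cv2.copyMakeBorder(s,18,18,18,18,cv2.BORDER_CONSTANT); m=cv2.matchTemplate(M,t,cv2.TM_CCOEFF_NORMED)
    _,k,_,l=cv2.minMaxLoc(m); print(n,"shift px",l[0]-18,l[1]-18,"score",round(k,2),"at 0:",m[18,18].round(2))
E
python3 -m inch '{"xyz":[[0,0,-40],[0,0,-90],[0,0,-140],[0,0,-150],[0,0,-150]],"angular":[[0,0,0],[0,0,0],[0,0,0],[0,0,0],[0,0,0]],"grip":[5,5,5,5,5]}'; python3 chk.py; python3 go.py .361 .2787 .279 3.773
```

```text
t: 32.08
ee_pos: [0.5717, -0.1311, 0.2788]
tcp_rot: [0.0, -0.037, 0.999, -0.0]
force: [0.8, -0.8, -1.1]
opening: 0.122
top shift px 0 0 score 0.95 at 0: 0.95
side shift px 0 0 score 0.89 at 0: 0.89
t 32.17 tcp [ 0.5711 -0.131   0.277 ] yaw -3.068 tilt [-0.0023  0.0005] J1,6 [-0.23 -0.3 ] F [-0.5  1.  -1.2] op 10.5
shift mm [179.6 424.   -1.3] rz -0.558
```

Tin unmoved. Carry strainer2 to tin (-60,+45) mm.

```bash
python3 -m inch '{"xyz":[[18,42,0],[36,85,0],[54,127,0],[72,170,0],[90,212,0],[108,254,0],[126,297,0],[144,340,0],[162,382,0],[179,415,0],[180,424,0],[180,424,0]],"angular":[[0,0,-0.06],[0,0,-0.12],[0,0,-0.18],[0,0,-0.24],[0,0,-0.3],[0,0,-0.36],[0,0,-0.42],[0,0,-0.48],[0,0,-0.54],[0,0,-0.558],[0,0,-0.558],[0,0,-0.558]],"grip":[5,5,5,5,5,5,5,5,5,5,5,5]}'; python3 go.py .361 .2787 .0685 3.773
```

```text
t: 33.67
ee_pos: [0.3607, 0.2786, 0.2777]
tcp_rot: [-0.001, -0.311, 0.95, -0.0]
force: [0.8, 0.5, -1.6]
opening: 0.125
t 33.67 tcp [0.3607 0.2786 0.2777] yaw -2.51 tilt [-0.0013 -0.0013] J1,6 [0.66 0.03] F [ 0.8  0.5 -1.6] op 10.7
shift mm [-7.000e-01 -1.000e-01  2.092e+02] rz 0.001
```

```bash
python3 -m inch '{"xyz":[[0,0,50],[0,0,100],[0,0,150],[0,0,185],[0,0,200],[0,0,206],[0,0,209],[0,0,211],[0,0,211]],"angular":[[0,0,0],[0,0,0],[0,0,0],[0,0,0],[0,0,0],[0,0,0],[0,0,0],[0,0,0],[0,0,0]],"grip":[5,5,5,5,5,5,5,5,5]}'; python3 go.py .361 .2787 .0685 3.773
```

```text
t: 34.8
ee_pos: [0.3615, 0.2791, 0.0688]
tcp_rot: [0.001, -0.31, 0.951, 0.0]
force: [0.7, 0.0, 2.0]
opening: 0.124
t 34.8 tcp [0.3615 0.2791 0.0688] yaw -2.51 tilt [0.0015 0.001 ] J1,6 [0.66 0.03] F [0.7 0.  2. ] op 10.6
shift mm [ 0.6 -0.   0.3] rz -0.0
```

```bash
python3 -m inch '{"xyz":[[0,0,0],[0,0,0],[0,0,0],[0,0,-20],[0,0,-60],[0,0,-120],[0,0,-180],[0,0,-190],[0,0,-190]],"angular":[[0,0,0],[0,0,0],[0,0,0],[0,0,0],[0,0,0],[0,0,0],[0,0,0],[0,0,0],[0,0,0]],"grip":[30,30,30,30,30,30,40,40,40]}'; python3 go.py .4215 -.0655 .2 2.085;  python3 - <<'E'
from h import *
f=optics.grab_frame("top"); g=optics.grab_frame("side")
for p,n in((f,"t"),(g,"s")):
  for r in optics.silhouettes("strainer4",p): print(n,round(r["conf"],2),r["location"])
print(proj(f,[.4215,-.0655,.044]),proj(g,[.4215,-.0655,.044]))
E
```

```text
t: 35.92
ee_pos: [0.3611, 0.2788, 0.2579]
tcp_rot: [0.0, -0.31, 0.951, 0.0]
force: [0.9, 0.4, -1.2]
opening: 0.469
t 35.92 tcp [0.3611 0.2788 0.2579] yaw -2.51 tilt [0.0006 0.0005] J1,6 [0.66 0.03] F [ 0.9  0.4 -1.2] op 40.1
shift mm [ 154.5 -313.6   57.8] rz 1.688
t 0.67 [157.1, 230.3]
t 0.58 [240.4, 233.0]
t 0.58 [363.6, 246.0]
t 0.53 [301.2, 184.6]
t 0.5 [203.8, 126.1]
t 0.49 [131.8, 248.2]
s 0.84 [180.3, 212.4]
s 0.8 [292.0, 218.5]
s 0.77 [264.8, 269.1]
s 0.5 [270.1, 289.7]
[[241.3391611  231.78255815]] [[293.71580183 217.36707162]]
```

```bash
python3 -m inch '{"xyz":[[18,-38,0],[38,-76,0],[57,-114,0],[76,-152,0],[95,-190,0],[114,-228,0],[133,-266,0],[150,-300,20],[154.5,-313.6,50],[154.5,-313.6,58],[154.5,-313.6,58],[154.5,-313.6,58]],"angular":[[0,0,0.18],[0,0,0.36],[0,0,0.54],[0,0,0.72],[0,0,0.9],[0,0,1.08],[0,0,1.26],[0,0,1.44],[0,0,1.6],[0,0,1.688],[0,0,1.688],[0,0,1.688]],"grip":[45,45,45,45,45,45,45,45,45,45,45,45]}'; python3 go.py .4215 -.0655 .063 2.085
```

```text
t: 37.62
ee_pos: [0.4211, -0.0656, 0.1999]
tcp_rot: [-0.0, 0.503, 0.864, -0.0]
force: [0.4, -0.1, -0.3]
opening: 0.532
t 37.62 tcp [ 0.4211 -0.0656  0.1999] yaw 2.087 tilt [-0.0001  0.    ] J1,6 [-0.15  0.9 ] F [ 0.4 -0.1 -0.3] op 45.4
shift mm [-1.000e-01  3.000e-01  1.369e+02] rz 0.002
```

```bash
python3 -m inch '{"xyz":[[0,0,50],[0,0,100],[0,0,136],[0,0,136],[0,0,136],[0,0,136],[0,0,136],[0,0,136],[0,0,136],[0,0,136]],"angular":[[0,0,0],[0,0,0],[0,0,0],[0,0,0],[0,0,0],[0,0,0],[0,0,0],[0,0,0],[0,0,0],[0,0,0]],"grip":[45,45,45,45,45,30,20,5,5,5]}' 60; python3 go.py .4215 -.0655 .063 2.085
python3 -m inch '{"xyz":[[0,0,-20],[0,0,-60],[0,0,-110],[0,0,-160],[0,0,-205],[0,0,-215],[0,0,-215],[0,0,-215]],"angular":[[0,0,0],[0,0,0],[0,0,0],[0,0,0],[0,0,0],[0,0,0],[0,0,0],[0,0,0]],"grip":[5,5,5,5,5,5,5,5]}'; python3 chk.py; python3 go.py .4602 .2955 .28 3.773
```

```text
t: 38.88
ee_pos: [0.4218, -0.0658, 0.0647]
tcp_rot: [0.001, 0.504, 0.864, 0.0]
force: [-0.1, 0.3, 6.6]
opening: 0.127
t 38.88 tcp [ 0.4218 -0.0658  0.0647] yaw 2.085 tilt [ 0.0017 -0.0002] J1,6 [-0.15  0.9 ] F [-0.1  0.3  6.6] op 10.8
shift mm [ 0.4 -0.2  1.7] rz -0.0
t: 39.88
ee_pos: [0.4208, -0.0657, 0.277]
tcp_rot: [-0.001, 0.504, 0.864, -0.0]
force: [0.2, -0.5, -2.0]
opening: 0.125
top shift px 0 0 score 0.91 at 0: 0.91
side shift px 0 0 score 0.87 at 0: 0.87
t 39.98 tcp [ 0.4208 -0.0656  0.2773] yaw 2.085 tilt [-0.0023  0.0004] J1,6 [-0.15  0.9 ] F [ 0.3  0.4 -2.6] op 11.1
shift mm [295.1 211.9  -2.6] rz -1.688
```

```bash
python3 -m inch '{"xyz":[[30,21,0],[60,42,0],[90,64,0],[120,85,0],[150,106,0],[180,127,0],[210,148,0],[240,170,0],[270,191,0],[295,212,0],[295,212,0],[295,212,0]],"angular":[[0,0,-0.18],[0,0,-0.36],[0,0,-0.54],[0,0,-0.72],[0,0,-0.9],[0,0,-1.08],[0,0,-1.26],[0,0,-1.44],[0,0,-1.6],[0,0,-1.688],[0,0,-1.688],[0,0,-1.688]],"grip":[5,5,5,5,5,5,5,5,5,5,5,5]}'; python3 go.py .4602 .2955 .068 3.773
```

```text
t: 41.48
ee_pos: [0.4605, 0.295, 0.2781]
tcp_rot: [-0.001, -0.31, 0.951, -0.0]
force: [0.4, 0.7, -1.9]
opening: 0.13
t 41.48 tcp [0.4605 0.295  0.2781] yaw -2.511 tilt [-0.0012 -0.001 ] J1,6 [ 0.57 -0.06] F [ 0.4  0.7 -1.9] op 11.1
shift mm [ -0.3   0.6 210.1] rz -0.001
```

```bash
python3 -m inch '{"xyz":[[0,0,50],[0,0,100],[0,0,150],[0,0,185],[0,0,200],[0,0,206],[0,0,210],[0,0,212],[0,0,212]],"angular":[[0,0,0],[0,0,0],[0,0,0],[0,0,0],[0,0,0],[0,0,0],[0,0,0],[0,0,0],[0,0,0]],"grip":[5,5,5,5,5,5,5,5,5]}'; python3 go.py .4602 .2955 .068 3.773
```

```text
t: 42.6
ee_pos: [0.4613, 0.2958, 0.0678]
tcp_rot: [0.001, -0.31, 0.951, 0.0]
force: [-0.2, 1.4, 1.1]
opening: 0.126
t 42.6 tcp [0.4613 0.2958 0.0678] yaw -2.51 tilt [0.0015 0.001 ] J1,6 [ 0.57 -0.06] F [-0.2  1.4  1.1] op 10.8
shift mm [ 1.1  0.4 -0.2] rz -0.0
```

```bash
python3 -m inch '{"xyz":[[0,0,0],[0,0,0],[0,0,0],[0,0,-20],[0,0,-60],[0,0,-120],[0,0,-180],[0,0,-190],[0,0,-190]],"angular":[[0,0,0],[0,0,0],[0,0,0],[0,0,0],[0,0,0],[0,0,0],[0,0,0],[0,0,0],[0,0,0]],"grip":[30,30,30,30,30,30,40,40,40]}'; python3 chk.py; python3 go.py .5452 .3575 .25 2.201; python3 - <<'E'
from fit import *
f=optics.grab_frame("top"); g=optics.grab_frame("side")
T=[.436,.2778,.631]; U=[.5715,-.1306,.0645]
a=over(f,U,T,0)[150*3:290*3,60*3:190*3]; b=over(g,U,T,0)[200*3:340*3,160*3:300*3]
cv2.imwrite("pics/t4.png",np.hstack([a,b]))
E
```

```text
t: 43.72
ee_pos: [0.4611, 0.2956, 0.257]
tcp_rot: [0.0, -0.31, 0.951, 0.0]
force: [-0.0, 0.8, -0.7]
opening: 0.468
top shift px 0 0 score 0.71 at 0: 0.71
side shift px 0 0 score 0.83 at 0: 0.83
t 43.83 tcp [0.4605 0.2952 0.255 ] yaw -2.51 tilt [-0.0021 -0.0013] J1,6 [ 0.57 -0.06] F [0.7 0.3 0.3] op 40.3
shift mm [-105.2    0.3    4.8] rz 1.572
```

View pics/t4.png

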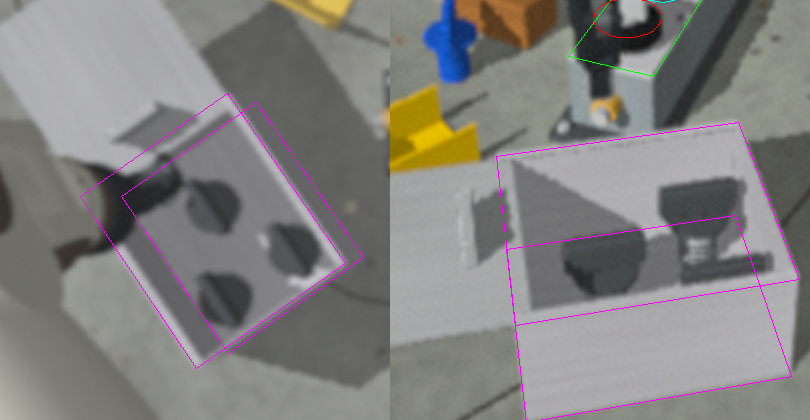

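All three strainers stand in the tin and the tin matches its outline. Now to the tab to close the lid.

```bash
python3 -m inch '{"xyz":[[-35,0,0],[-70,0,0],[-105,0,0],[-105,0,0],[-105,0,0],[-105,0,0],[-105,0,0],[-105,0,0],[-105,0,0],[-105,0,0],[-105,0,0]],"angular":[[0,0,0.18],[0,0,0.36],[0,0,0.54],[0,0,0.72],[0,0,0.9],[0,0,1.08],[0,0,1.26],[0,0,1.44],[0,0,1.572],[0,0,1.572],[0,0,1.572]],"grip":[45,45,45,45,45,45,45,45,45,45,45]}'; python3 go.py .5452 .3575 .118 2.201
```

```text
t: 45.3
ee_pos: [0.5454, 0.3573, 0.2561]
tcp_rot: [-0.0, 0.452, 0.892, -0.0]
force: [-0.5, -0.8, -0.4]
opening: 0.526
t 45.3 tcp [0.5454 0.3573 0.2561] yaw 2.204 tilt [-0.0008 -0.0005] J1,6 [0.58 1.52] F [-0.5 -0.8 -0.4] op 44.9
shift mm [3.000e-01 1.000e-01 1.381e+02] rz 0.003
```

```bash
python3 -m inch '{"xyz":[[0,0,50],[0,0,100],[0,0,137],[0,0,137],[0,0,137],[0,0,137],[0,0,137],[0,0,137],[0,0,137],[0,0,137]],"angular":[[0,0,0],[0,0,0],[0,0,0],[0,0,0],[0,0,0],[0,0,0],[0,0,0],[0,0,0],[0,0,0],[0,0,0]],"grip":[45,45,45,45,45,25,5,5,5,5]}' 30; python3 go.py .3835 .2394 .118 2.202
```

```text
t: 46.55
ee_pos: [0.5454, 0.3572, 0.1216]
tcp_rot: [0.0, 0.453, 0.891, 0.0]
force: [-5.2, -3.7, 6.5]
opening: 0.132
t 46.55 tcp [0.5454 0.3572 0.1216] yaw 2.201 tilt [0.0008 0.0004] J1,6 [0.58 1.52] F [-5.2 -3.7  6.5] op 11.3
shift mm [ 2.000e-01 -2.002e+02  3.500e+00] rz -0.001
```

```bash
python3 -m inch '{"xyz":[[0,-20,0],[0,-45,0],[0,-70,0],[0,-95,0],[0,-120,0],[0,-145,0],[0,-170,0],[0,-188,0],[0,-195,0],[0,-199,0],[0,-201,0],[0,-201,0]],"angular":[[0,0,0],[0,0,0],[0,0,0],[0,0,0],[0,0,0],[0,0,0],[0,0,0],[0,0,0],[0,0,0],[0,0,0],[0,0,0],[0,0,0]],"grip":[5,5,5,5,5,5,5,5,5,5,5,5]}'; python3 go.py .3835 .2394 .118 2.202
```

```text
t: 48.05
ee_pos: [0.3841, 0.2394, 0.1216]
tcp_rot: [0.001, 0.453, 0.891, 0.001]
force: [-0.2, -1.5, 8.7]
opening: 0.132
t 48.05 tcp [0.3841 0.2394 0.1216] yaw 2.201 tilt [0.0029 0.0015] J1,6 [0.56 1.5 ] F [-0.2 -1.5  8.7] op 11.2
shift mm [ 0.3 -0.5  3.6] rz -0.001
```

```bash
python3 -m inch '{"xyz":[[0,-1,0],[0,-2,0],[0,-2,0]],"angular":[[0,0,0],[0,0,0],[0,0,0]],"grip":[5,5,5]}'; python3 go.py .3835 .2394 .118 2.202;python3 -m inch '{"xyz":[[0,-1,0],[0,-2,0],[0,-2,0]],"angular":[[0,0,0],[0,0,0],[0,0,0]],"grip":[5,5,5]}'; python3 go.py .3835 .2394 .118 2.202
```

```text
t: 48.42
ee_pos: [0.3837, 0.2391, 0.1216]
tcp_rot: [0.002, 0.453, 0.891, 0.003]
force: [6.8, 4.2, 4.0]
opening: 0.129
t 48.42 tcp [0.3837 0.2391 0.1216] yaw 2.201 tilt [0.0052 0.0032] J1,6 [0.56 1.5 ] F [6.8 4.2 4. ] op 11.1
shift mm [ 0.4 -0.1  3.6] rz -0.001
t: 48.8
ee_pos: [0.3823, 0.2382, 0.1216]
tcp_rot: [0.002, 0.453, 0.891, 0.003]
force: [8.1, 4.9, 3.7]
opening: 0.127
t 48.8 tcp [0.3823 0.2382 0.1216] yaw 2.201 tilt [0.0054 0.0036] J1,6 [0.56 1.5 ] F [8.1 4.9 3.7] op 10.9
shift mm [0.3 1.7 3.6] rz -0.001
```

The 8–9 N reaction shows the lid is at its stop. Release, rise clear and look.

```bash
python3 -m inch '{"xyz":[[0,0,0],[0,0,0],[0,0,0],[0,0,-30],[0,0,-80],[0,0,-140],[0,0,-150],[0,-60,-150],[0,-120,-150],[0,-120,-150]],"angular":[[0,0,0],[0,0,0],[0,0,0],[0,0,0],[0,0,0],[0,0,0],[0,0,0],[0,0,0],[0,0,0],[0,0,0]],"grip":[45,45,45,45,45,45,45,45,45,45]}'; python3 - <<'E'
from fit import *
f=optics.grab_frame("top"); g=optics.grab_frame("side")
T=[.435,.277,.631]; U=[.5715,-.1306,.0645]
b=cv2.resize(g["color"][230:330,180:300,::-1],None,fx=4,fy=4,interpolation=cv2.INTER_CUBIC)
a=cv2.resize(f["color"][165:285,75:155,::-1],None,fx=3.333,fy=3.3334,interpolation=cv2.INTER_CUBIC)
c=cv2.resize(f["color"][160:210,182:342,::-1],None,fx=4.7,fy=4,interpolation=cv2.INTER_CUBIC)
h=np.hstack([b,a[:400]]); im=np.vstack([h,cv2.resize(c,(h.shape[1],190))]); print(im.shape); cv2.imwrite("pics/end.png",im)
r=np.load("ref.npz")
E
```

```text
t: 50.05
ee_pos: [0.2808, 0.1644, 0.2704]
tcp_rot: [0.001, 0.453, 0.891, 0.001]
force: [0.7, 0.9, 0.3]
opening: 0.528
(590, 747, 3)
```

View pics/end.png

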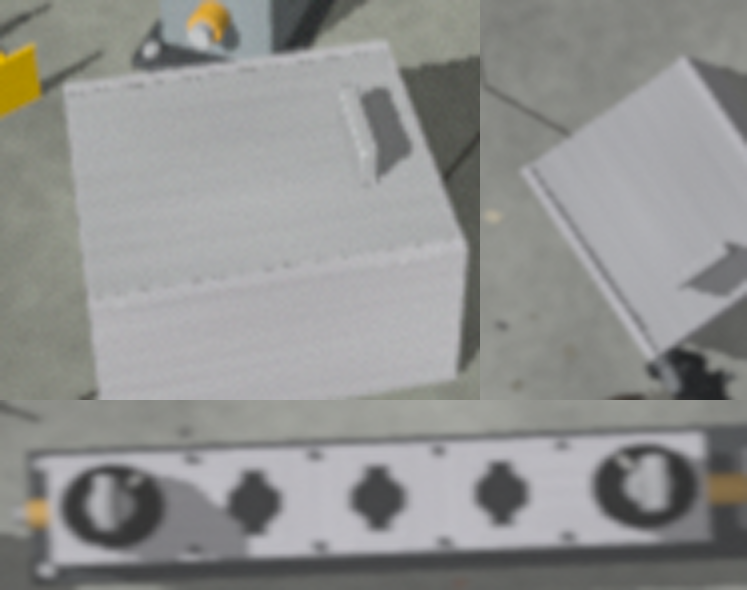

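The lid is flush with no gap or overhang, both bars lie across the block, the ring marks are where they were, and all ports are empty. The gripper is clear at z 0.27 m. Handing in.

```bash
python3 -c "
from rig import job,get_obs
print(get_obs()['force'],job.sign_off(),get_obs()['t'])"
```

```text
the job is handed in; nothing more can be done
the job is handed in; nothing more can be done
```

I turned both inner knobs clockwise to their stops and took strainers 3 and 2 out of the block; port1 was empty from the start. Those two and strainer4 stand in the tin, and I pushed its lid shut. The job was handed in at about 50 s of robot time; it reports no verdict.

- **Last pictures:** both knob bars lie across the block and both ring marks look unmoved. All three ports are empty, and the lid shows no gap or overhang. The strainers were last seen standing in the tin just before the lid closed. The bottle, mallet and scoop were not re-measured at the end, but no move came near them.
- **Forces:** each knob met its stop at about 0.8–1.0 N m. Both strainers lifted out with only about 2–3 N, so neither was forced. The lid met its stop at about 8–9 N, and that last push may have slid the tin by 1–2 mm.
- **Disagreement:** my first fit of the tin was off by 2.9 px because the lid was already about 14 mm open. Refitting with the lid travel as an unknown cleared it. I noticed no knock to the tin and no loss of grip during the run.

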